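# Weigh the bronze door knocker on a hand scale

### The arm

A 6-joint arm with a two-finger parallel gripper is mounted at the origin on the work surface. World frame = base frame: x ahead of the robot, y to its left, z up, the work surface at z = 0. Lengths are in m, angles in rad, forces in N, time in s.
With the tool pointing down it reaches from about 0.35 to 0.775 m from the base axis. Payload 7.3 kg.
Tool frame: the origin (TCP) lies between the finger pads; the fingertips stand 8 mm ahead of it and the grasp point (between the pads) lies 11 mm behind it (robot.nose_length is the distance from the TCP to the fingertips, in m); z points along the fingers, y is the line along which they close (so a half turn about z gives the same grasp; the last joint's range is limited). The gripper opens to 92 mm and grips with 3 to 60 N. Pads are 19 mm wide; open, the fingers measure 130 mm over their backs; the gripper's body (75 mm by 190 mm) begins 47 mm behind the grasp point.
Start: joints at [1.163, 0.342, 1.524, -0, 1.275, -0.146], TCP at [0.136, 0.507, 0.235] pointing down, gripper open.
Joint ranges: [-2.53, 2.53], [-0.77, 2.02], [0.04, 2.7], [-1, 4.14], [0.28, 2.66], [-3.11, 3.11]. Speed limits (rad/s): [2.57, 2.57, 3.14, 3.14, 3.14, 3.14].

### API

Orientations are given as [roll, pitch, yaw] about the fixed x, y, z axes, in that order (R = Rz(yaw) Ry(pitch) Rx(roll)).
In Python, from cell import robot gives the robot as it stands. The module is installed in compiled form; this text tells all that it offers.
- The arm moves only by the shell command python3 -m jog 'ROWS' [FORCE]. ROWS is JSON, a list that holds one entry, the list of rows, each a list of 5 numbers: the gripper's target within -1 to 1 (fully open at 1, half-way at 0, shut at -1), then the shift along the tool's x, y, z in m, then the turn about the tool's z in rad. A call has 1 to 5 rows; each row is the pose to reach, as a shift and turn from the pose commanded when the call began, along the tool's axes at that moment; what a row does not reach only later rows make up. A row lasts 1/12 s, in which the tool goes at most 41.7 mm and 7.16 degrees, less where a joint would pass 70% of its speed; a pose out of reach is approached as far as the arm can. A call with a gripper value outside its range is refused whole. The fingers move at their own pace and stop on an object; FORCE is the grip in N (left out, the last holds). Time passes only in rows, so rows that repeat a pose let the fingers close. It gives the time, the measured TCP pose, the force, the opening and the grip force at its end, in the units of the state.
- robot.observe(): the state, without advancing time (a new reading comes with each control period).
- robot.read_camera(name): name is "scene" or "top" or "wrist"; returns the picture (420x560x3 uint8, red, green, blue); there is no depth.
- robot.camera_model(name): a dict with "camera_matrix" (3x3 intrinsics, pixels), "position" and "attitude" of the camera in the world; the wrist camera has in their place "mount" (4x4, takes a point from camera to tool coordinates, whose origin is the TCP and whose axes are the flange's). Camera axes: x right, y down, z forward; pixel columns grow to the right and rows downward; lengths in m; the calibration is good to about 2 mm. A picture is of the moment at which its call begins: read the wrist's pose just before it. camera_model takes no time and is no camera call.
- robot.hand_in(): hands the job in; it is judged then, once.
The state is a dict: "time": time; "qpos": joint angles; "qvel": joint speeds; "joint_efforts": joint torques, N m; "tool_pos": TCP position; "tool_rot": TCP orientation; "contact_force": force on the tool from outside, world axes, zero at the start; "torque": the same for the moment, N m; "opening": finger opening in m; "grip_force": force on a finger pad.
Only numpy, scipy, OpenCV 4.12 (cv2) and the standard library are available. Lean on these libraries where they do the work, as an engineer would, in place of code of your own. Each camera call takes 0.05 s, during which the arm holds its last target. There are 200 camera calls.

### The job

Weigh the bronze door knocker figurine with the sprung hand scale: take the scale from its fork stand, catch the bow over the figurine's head with the scale's hook, and lift until the figurine hangs from the hook a little clear of the table, keeping it still there for a good two seconds. Then lower it gently so that it stands upright again on the spot it came from, unhook it, and put the scale back upright on its fork with the hook hanging between the prongs. Leave the power bank, coin, key dish and glasses case alone.

Things in the scene. Friction and masses are not known exactly. Their poses are not given: they have to be found in the camera images.
- scale_grip (a point): Centre of the hand scale's upright rubber grip: 24 mm (its x) by 44 (y) by 46 mm tall, on a silver-grey housing 32 (x) by 64 (y) by 50 mm tall with a small display on its -x face. Pinch it across the 24 mm, along its x. Axes are the scale's own, z up. The scale weighs 0.2 kg and starts on the stand, axes parallel to the stand's within 0.05 rad.
- scale_foot (a point): Centre of the underside of the scale's housing, 73 mm below scale_grip; it rests on the prongs. The hook hangs below it: a 6 mm steel rod bent to a J in the scale's x-z plane. From the foot it runs 10 mm straight down, slopes out to x = +17 mm, goes down there and turns under through its bowl to its tip. All its heights drop by the joint value.
- hook_bowl (a point): Inside bottom of the hook's bowl, on the scale's axis, 59 mm below scale_foot when the spring is unloaded; the rod's underside is 6 mm lower. The bar of the bow comes to rest here.
- hook_tip (a point): End of the hook's rod, at scale x = -16 mm, 46 mm below scale_foot when unloaded. The mouth of the hook faces the scale's -x, from 13 to 43 mm below the foot, so a bar enters it from -x, over the tip.
- hook (a joint): Pull-out of the spring hook, m: 0 = fully in (unloaded), up to 0.045. Spring 200 N/m with 0.8 N preload: it stretches about 14 to 28 mm under the figurine, so the scale must be raised that much farther before the figurine leaves the table.
- knocker: Bronze lion door knocker figurine, about 0.34 to 0.6 kg, not fixed. Origin at the centre of the underside of its round plinth (74 mm diameter, 12 mm thick), z up. The lion's head reaches up to 61 mm; a rigid bow (8 mm round bar) arches over it in the figurine's own y-z plane, 84 mm wide, open along its x from both sides. Looks much the same from +x and -x.
- knocker_bow (a point): Centre of the bar at the crown of the bow, 115 mm above the figurine's underside; the bar runs along the figurine's y here. Free window below it down to the head at 61 mm.
- stand_seat (a point): Point on the fixed fork stand, on the slot's middle line, level with the prongs' top, 95 mm above the table: the centre of the scale's foot starts (within 3 mm) and belongs here. Nothing on the stand is higher. Its two legs are at x = +44 to +60 mm, its base plate is 10 mm thick and 110 by 90 mm. The hook's plane lies in the slot: the scale lifts straight up and goes back straight down.
- stand_slot (a point): Open end of the slot between the two prongs, 40 mm from stand_seat towards the stand's -x, half-way through their thickness. The prongs run along the stand's x for 85 mm, each 22 mm wide and 10 mm thick, the slot between them 26 mm wide, open to -x and right through from top to bottom.
- power_bank: Grey rubber power bank, 140 by 70 by 16 mm, lying on the table; bystander. Origin centre of underside.
- coin: Silver coin, 28 mm diameter, 3 mm thick; bystander. Origin centre of underside.
- dish: White ceramic key dish, 120 mm diameter, 26 mm high; bystander. Origin centre of underside.
- glasses_case: Black glasses case, 160 by 60 by 45 mm; bystander. Origin centre of underside.
There are look-alikes about, which are no part of the job. What is shaped like the part that bears scale_grip but turquoise is not meant.

How it is judged:
On the way, in this order (a step that is already met when the one before it is completed fails the run):
1. the figurine hangs from the scale's hook, at least 10 mm clear of the table and still, the spring stretched, the gripper not touching it (height (world z) of knocker above 0.01 m and value of joint hook above 0.008 m and contact force between knocker and the fingers below 0.2 N and contact force between scale and knocker above 1.5 N and linear speed of knocker below 0.1 m/s), for 1.5 s.
2. the figurine stands upright on the table where it came from, and is off the hook (height (world z) of knocker below 0.004 m and angle between knocker's own z axis and vertical below 0.08 rad and distance of knocker from where it was at the start of the episode below 0.04 m and contact force between scale and knocker below 0.1 N and horizontal distance between scale_foot and knocker_bow above 0.025 m), for 0.2 s.
At the end, for the whole second after the job is handed in: The figurine stands upright (within 0.08 rad) and at rest on the table within 40 mm of where it started, and the scale rests upright (within 0.08 rad) and at rest on the prongs of the stand, its foot level with their top (within 5 mm) and its centre within 20 mm of the seat point (height (world z) of knocker below 0.004 m and angle between each of knocker, scale_foot's own z axis and vertical below 0.08 rad and distance of knocker from where it was at the start of the episode below 0.04 m and linear speed of each of knocker, scale below 0.02 m/s and horizontal distance between scale_foot and stand_seat below 0.02 m and z of scale_foot in the frame of stand_seat between -0.004 and 0.005 m); the robot touches nothing.
It fails at once if the figurine is dropped, flung or toppled (faster than 0.5 m/s or tilted more than 0.5 rad) (linear speed of knocker above 0.5 m/s or angle between knocker's own z axis and vertical above 0.5 rad).
It fails at once if a bystander (power bank, coin, dish, glasses case) is moved more than 20 mm (distance of any of power_bank, coin, dish, glasses_case from where it was at the start of the episode above 0.02 m).
It also fails if it takes over 61 s, if anything falls off the work surface, if the arm or the gripper's body presses on something with over 40 N, if the wrist force passes 120 N, or if a joint passes its speed limit or range.

## Working session

There is one attempt and no reset: what is moved stays moved. The work goes in short steps, Python scripts to look and compute and a shell command to move; the robot and the scene stay as the last step left them, time stands still between calls to the robot, and variables do not carry over. Pictures are saved under pics/ and viewed, at most 12 in all, crops included, and the job is handed in when it is done.

```bash
mkdir -p pics; python3 - <<'E'
from cell import robot
import cv2,numpy as np
for n in ["scene","top"]:
    im=robot.read_camera(n); cv2.imwrite(f"pics/{n}0.png",im[...,::-1])
for n in ["scene","top","wrist"]: print(n,robot.camera_model(n))
print(robot.observe())
E
```

```text
scene {'camera_matrix': array([[410.5686904 ,   0.        , 267.89825145],
       [  0.        , 410.5686904 , 207.08974036],
       [  0.        ,   0.        ,   1.        ]]), 'position': array([0.86526401, 0.53270211, 1.10451666]), 'attitude': array([-2.59117775,  0.01071769,  2.57413026])}
top {'camera_matrix': array([[410.36539162,   0.        , 277.07103816],
       [  0.        , 410.36539162, 209.35720739],
       [  0.        ,   0.        ,   1.        ]]), 'position': array([ 0.34296763, -0.00392926,  1.20550713]), 'attitude': array([-2.98975603,  0.03066032, -1.59415877])}
wrist {'camera_matrix': array([[334.03912574,   0.        , 278.11232819],
       [  0.        , 334.03912574, 206.61983536],
       [  0.        ,   0.        ,   1.        ]]), 'mount': array([[-9.91006731e-04, -9.54661656e-01, -2.97691350e-01,
         8.18736878e-02],
       [ 9.99999397e-01, -8.05278003e-04, -7.46538662e-04,
        -2.02813023e-04],
       [ 4.72967540e-04, -2.97691910e-01,  9.54661879e-01,
        -1.49925918e-01],
       [ 0.00000000e+00,  0.00000000e+00,  0.00000000e+00,
         1.00000000e+00]])}
{'time': 0.1, 'qpos': array([ 1.16301439e+00,  3.42659680e-01,  1.52492122e+00,  4.51378237e-06,
        1.27538856e+00, -1.45993469e-01]), 'qvel': array([-1.05980539e-03, -2.25193148e-03, -1.68511154e-03,  6.32728019e-04,
        4.87791972e-04,  4.52385851e-06]), 'joint_efforts': array([ 1.75172019e-03, -4.32007599e+01, -2.44694602e+01,  7.17301201e-02,
        5.26432763e-02, -6.97557903e-05]), 'tool_pos': array([0.13570861, 0.50679607, 0.2341111 ]), 'tool_rot': array([-3.14023112e+00, -2.04562094e-04,  2.87980273e+00]), 'contact_force': array([ 0.26381317, -0.28623511,  0.22764415]), 'torque': array([-0.01290814,  0.02421784,  0.01671425]), 'grip_force': 0.0, 'opening': 0.09170752300792004}
```

View pics/scene0.png

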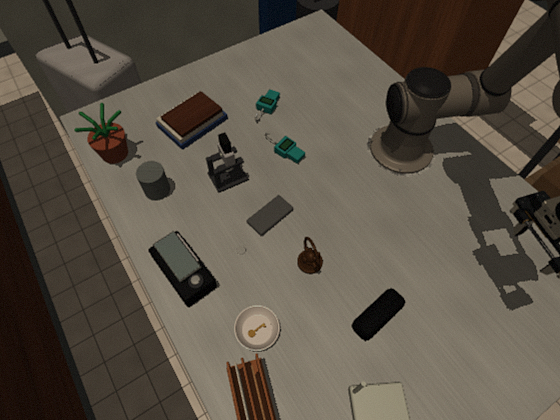

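View pics/top0.png

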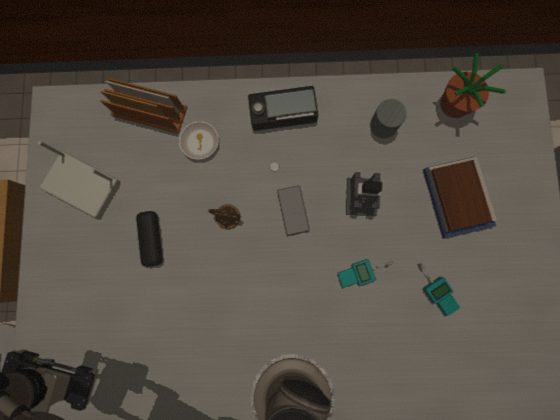

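The candidates are the stand with the scale (top 365,193; scene 227,165) and two turquoise look-alikes lying down (top 357,273 and 440,295). The one on the stand, with a dark grip and grey housing, fits the description. I'll confirm it in an enlarged crop together with the figurine (top 227,217).

```bash
python3 - <<'E'
import cv2,numpy as np
t=cv2.imread("pics/top0.png");s=cv2.imread("pics/scene0.png")
def c(im,x,y,w,h,k): return cv2.resize(im[y:y+h,x:x+w],None,fx=k,fy=k,interpolation=cv2.INTER_CUBIC)
a=np.hstack([c(t,330,160,66,50,6),c(t,200,190,66,50,6)])
b=np.hstack([c(s,195,128,66,50,6),c(s,277,228,66,50,6)])
o=cv2.convertScaleAbs(np.vstack([a,b]),alpha=1.8,beta=10)
cv2.imwrite("pics/crop.png",o);print(o.shape)
E
```

```text
(600, 792, 3)
```

View pics/crop.png

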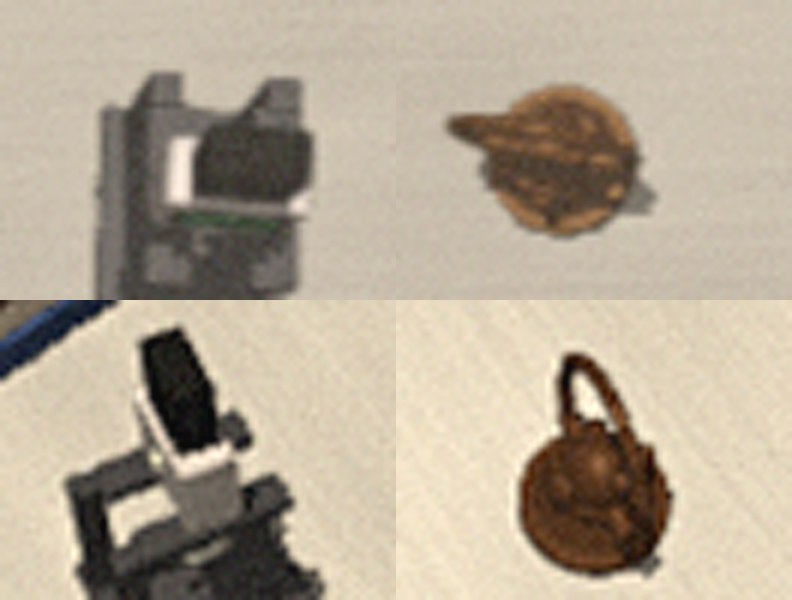

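The crop confirms it: black grip, silver housing, and a green display on the image-down side (-x), seated on the fork. Next I'll compute positions.

```bash
cat > h.py <<'E'
from cell import robot
import numpy as np, cv2
from scipy.spatial.transform import Rotation as R
def cam(n,st=None):
    m=robot.camera_model(n);K=m["camera_matrix"]
    if n!="wrist": return K,R.from_euler("xyz",m["attitude"]).as_matrix(),m["position"]
    st=st or robot.observe()
    T=np.eye(4);T[:3,:3]=R.from_euler("xyz",st["tool_rot"]).as_matrix();T[:3,3]=st["tool_pos"]
    T=T@m["mount"];return K,T[:3,:3],T[:3,3]
def bp(c,uv,z):
    K,Rm,p=c;d=Rm@np.linalg.solve(K,[*uv,1]);return p+d*(z-p[2])/d[2]
def pj(c,X):
    K,Rm,p=c;q=(K@(Rm.T@(np.atleast_2d(X)-p).T)).T;return q[:,:2]/q[:,2:]
def shift(st,target,yaw):  # tool-axes shift & turn about tool z
    Rt=R.from_euler("xyz",st["tool_rot"]).as_matrix()
    dy=-(yaw-st["tool_rot"][2]);dy=(dy+np.pi)%(2*np.pi)-np.pi
    return Rt.T@(np.array(target)-st["tool_pos"]),dy
E
python3 - <<'E'
from h import *
np.set_printoptions(precision=4,suppress=True)
t=cam("top");s=cam("scene")
T=lambda x,y:(330+x/6,160+y/6); T2=lambda x,y:(200+(x-396)/6,190+y/6)
S=lambda x,y:(195+x/6,128+(y-300)/6); S2=lambda x,y:(277+(x-396)/6,228+(y-300)/6)
print("prong right ends",bp(t,T(165,75),.095),bp(t,T(283,80),.095))
print("grip top corners TL.. ",[bp(t,T(*p),.191) for p in [(200,130),(312,130),(305,195)]])
print("housing top L",bp(t,T(170,137),.145),bp(t,T(165,205),.145),bp(t,T(305,210),.145))
print("scene grip top",bp(s,S(142,340),.191),bp(s,S(183,330),.191))
print("plinth",bp(t,T2(563,160),.008),bp(s,S2(595,505),.01))
print("bow top",bp(t,T2(455,125),.115),"scene apex",bp(s,S2(575,356),.119))
for yaw in np.arange(0,3.1,.25): # predicted bow crown/side pixels in crops
    c=bp(t,T2(563,160),.008);d=np.array([-np.sin(yaw),np.cos(yaw),0])
    P=[c+d*y+[0,0,z-.008] for y,z in [(-.04,.07),(-.03,.1),(0,.115),(.03,.1),(.04,.07)]]
    print(round(yaw,2),((pj(t,P)-[200,190])*6+[396,0]).round().astype(int).tolist(),((pj(s,P)-[277,228])*6+[396,300]).round().astype(int).tolist())
E
```

```text
prong right ends [ 0.6104 -0.1983  0.095 ] [ 0.6064 -0.252   0.095 ]
grip top corners TL..  [array([ 0.5632, -0.1948,  0.191 ]), array([ 0.5618, -0.2413,  0.191 ]), array([ 0.5343, -0.2367,  0.191 ])]
housing top L [ 0.5705 -0.1902  0.145 ] [ 0.5403 -0.1864  0.145 ] [ 0.5363 -0.2468  0.145 ]
scene grip top [ 0.5595 -0.2339  0.191 ] [ 0.5395 -0.2285  0.191 ]
plinth [0.5093 0.1746 0.008 ] [0.5119 0.1835 0.01  ]
bow top [0.5117 0.2074 0.115 ] scene apex [0.5124 0.1544 0.119 ]
0.0 [[628, 140], [598, 131], [528, 128], [467, 135], [458, 145]] [[549, 369], [565, 356], [606, 391], [643, 456], [650, 501]]
0.25 [[626, 119], [596, 115], [528, 128], [469, 151], [461, 166]] [[533, 381], [553, 365], [606, 391], [655, 447], [666, 488]]
0.5 [[618, 100], [590, 100], [528, 128], [475, 166], [469, 185]] [[521, 397], [544, 377], [606, 391], [664, 434], [677, 472]]
0.75 [[605, 83], [581, 87], [528, 128], [485, 179], [481, 202]] [[514, 415], [538, 391], [606, 391], [669, 420], [684, 454]]
1.0 [[589, 70], [568, 77], [528, 128], [498, 189], [497, 215]] [[512, 434], [537, 406], [606, 391], [670, 405], [685, 
[... 305 characters left out ...]
, [559, 226]] [[537, 488], [557, 447], [606, 391], [649, 365], [658, 381]]
2.0 [[508, 67], [506, 75], [528, 128], [560, 192], [579, 219]] [[555, 501], [570, 456], [606, 391], [636, 356], [641, 369]]
2.25 [[490, 78], [492, 84], [528, 128], [574, 183], [597, 207]] [[575, 510], [586, 463], [606, 391], [621, 349], [621, 361]]
2.5 [[475, 94], [480, 96], [528, 128], [586, 171], [612, 191]] [[597, 514], [602, 466], [606, 391], [605, 347], [600, 357]]
2.75 [[465, 112], [472, 110], [528, 128], [594, 156], [622, 173]] [[618, 513], [619, 465], [606, 391], [588, 347], [579, 358]]
3.0 [[459, 133], [468, 126], [528, 128], [598, 140], [628, 152]] [[639, 507], [635, 461], [606, 391], [573, 352], [559, 364]]
```

The figurine is at about (0.510, 0.178) with yaw about -0.2 (mod π). The stand and scale are at about (0.548, -0.221) with yaw about -0.06. Next is a near look with the wrist camera, over the figurine first.

```bash
python3 -m jog '[[[1,-0.036,-0.018,-0.012,0.12],[1,-0.072,-0.036,-0.024,0.24],[1,-0.108,-0.054,-0.036,0.36],[1,-0.144,-0.072,-0.05,0.48],[1,-0.18,-0.09,-0.066,0.6]]]'
python3 -m jog '[[[1,-0.04,0.005,0,0.12],[1,-0.08,0.01,0,0.24],[1,-0.12,0.015,0,0.36],[1,-0.16,0.02,0,0.48],[1,-0.2,0.025,0,0.6]]]'
python3 -m jog '[[[1,-0.022,0.02,0,0.1],[1,-0.044,0.04,0,0.2],[1,-0.065,0.057,0,0.31],[1,-0.065,0.057,0,0.31],[1,-0.065,0.057,0,0.31]]]'
python3 - <<'E'
from h import *
st=robot.observe();im=robot.read_camera("wrist")
np.save("w1.npy",np.r_[st["tool_pos"],st["tool_rot"]])
cv2.imwrite("pics/w1.png",im[...,::-1]);print(st["tool_pos"],st["tool_rot"])
E
```

```text
time: 0.52
tool_pos: [0.2846, 0.3741, 0.2994]
tool_rot: [-3.14, 0.0, 2.274]
contact_force: [0.3, 0.0, 0.9]
opening: 0.092
grip_force: 0.0
time: 0.93
tool_pos: [0.4341, 0.2386, 0.2992]
tool_rot: [-3.141, -0.0, 1.674]
contact_force: [1.1, 1.3, -0.3]
opening: 0.0913
grip_force: 0.0
time: 1.35
tool_pos: [0.4973, 0.1809, 0.2986]
tool_rot: [-3.14, 0.0, 1.368]
contact_force: [0.3, 0.4, -0.2]
opening: 0.0918
grip_force: 0.0
[0.49728564 0.18087804 0.29855109] [-3.13994385e+00  4.45479423e-04  1.36815935e+00]
```

View pics/w1.png

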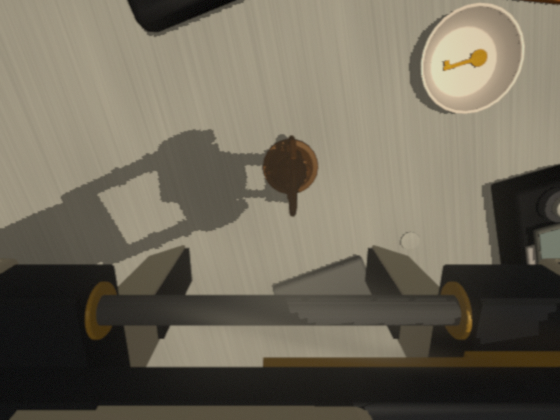

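Wrist view: the plinth is centred near (291,166) and the bow runs nearly vertically from (291,140) to (293,213), so it lies along tool x. I'll refine that numerically and go on to the stand.

```bash
python3 - <<'E'
from h import *
np.set_printoptions(precision=4,suppress=True)
w=np.load("w1.npy");c=cam("wrist",dict(tool_pos=w[:3],tool_rot=w[3:]))
# plinth rim pixels (z .012 top rim)
print("plinth",bp(c,(291,166),.01),[bp(c,p,.012) for p in [(264,166),(318,166)]])
ctr=bp(c,(291,166),.01)
for yaw in [-.1,-.15,-.2,-.25,-.3]:
    d=np.array([-np.sin(yaw),np.cos(yaw),0])
    print(yaw,pj(c,[ctr+d*y+[0,0,z-.01] for y,z in [(-.042,.07),(-.03,.105),(0,.115),(.03,.105),(.042,.07)]]).round(0).tolist())
E
python3 -m jog '[[[1,-0.038,0.013,0,0],[1,-0.076,0.026,0,0],[1,-0.114,0.039,0,0],[1,-0.152,0.052,0,0],[1,-0.19,0.065,0,0]]]'
python3 -m jog '[[[1,-0.038,0.013,0,0],[1,-0.076,0.026,0,0],[1,-0.114,0.039,0,0],[1,-0.152,0.052,0,-0.07],[1,-0.193,0.066,0,-0.14]]]'
python3 -m jog '[[[1,0,0,0,0],[1,0,0,0,0]]]'
python3 - <<'E'
from h import *
st=robot.observe();im=robot.read_camera("wrist")
np.save("w2.npy",np.r_[st["tool_pos"],st["tool_rot"]])
cv2.imwrite("pics/w2.png",cv2.convertScaleAbs(im[...,::-1],alpha=1.5,beta=15));print(st["tool_pos"],st["tool_rot"])
E
```

```text
plinth [0.5124 0.1777 0.01  ] [array([0.4776, 0.1853, 0.012 ]), array([0.5473, 0.1709, 0.012 ])]
-0.1 [[296.0, 210.0], [297.0, 209.0], [295.0, 185.0], [292.0, 154.0], [289.0, 139.0]]
-0.15 [[294.0, 210.0], [295.0, 210.0], [295.0, 185.0], [293.0, 154.0], [291.0, 139.0]]
-0.2 [[292.0, 210.0], [294.0, 210.0], [295.0, 185.0], [294.0, 154.0], [293.0, 139.0]]
-0.25 [[291.0, 210.0], [292.0, 210.0], [295.0, 185.0], [296.0, 154.0], [295.0, 139.0]]
-0.3 [[289.0, 210.0], [291.0, 209.0], [295.0, 185.0], [297.0, 154.0], [297.0, 139.0]]
time: 1.82
tool_pos: [0.522, -0.0174, 0.2996]
tool_rot: [3.142, -0.0, 1.374]
contact_force: [0.6, -0.1, 0.8]
opening: 0.0917
grip_force: 0.0
time: 2.23
tool_pos: [0.5485, -0.2179, 0.2997]
tool_rot: [3.141, -0.001, 1.516]
contact_force: [0.8, 0.8, -0.3]
opening: 0.0917
grip_force: 0.0
time: 2.4
tool_pos: [0.5483, -0.2185, 0.2987]
tool_rot: [-3.141, -0.001, 1.509]
contact_force: [0.1, 0.6, 0.4]
opening: 0.0917
grip_force: 0.0
[ 0.54832015 -0.21846916  0.29865813] [-3.14053025e+00 -9.61229597e-04  1.50861809e+00]
```

View pics/w2.png

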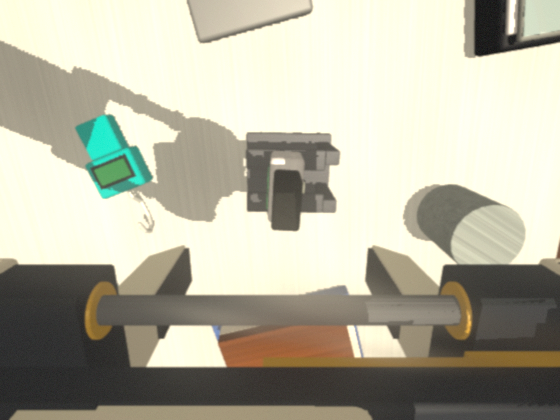

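Wrist view: the stand is at (247–338, 133–213) and the scale's grip leans towards us at (272–302, 165–230). I'll enlarge it to refine.

```bash
python3 - <<'E'
import cv2
t=cv2.imread("pics/w2.png");cv2.imwrite("pics/w2c.png",cv2.resize(t[122:238,235:350],None,fx=5,fy=5,interpolation=cv2.INTER_CUBIC))
E
```

```text
(no output)
```

View pics/w2c.png

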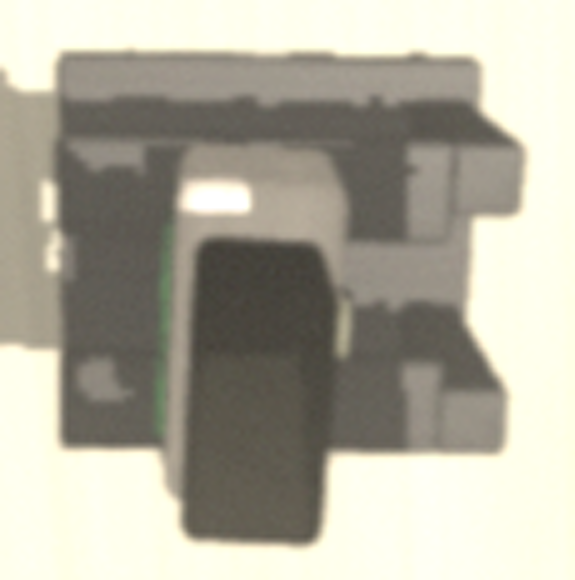

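```bash
python3 - <<'E'
from h import *
np.set_printoptions(precision=4,suppress=True)
w=np.load("w2.npy");c=cam("wrist",dict(tool_pos=w[:3],tool_rot=w[3:]))
P=lambda x,y,z:bp(c,(235+x/5,122+y/5),z)
g=np.array([P(*p,.191) for p in [(194,352),(329,352),(321,543),(183,543)]]);print(g,g.mean(0))
e=((g[1]-g[0])+(g[2]-g[3]));f=(g[0]-g[3])+(g[1]-g[2]);print("yaw",np.arctan2(e[1],e[0]),np.arctan2(-f[0],f[1]),np.linalg.norm(e)/2,np.linalg.norm(f)/2)
q=np.array([P(*p,.095) for p in [(523,147),(521,212),(505,390),(503,452)]]);print(q,q.mean(0))
d=q[0]-q[3];yaw=np.arctan2(-d[0],d[1]);print(yaw,np.linalg.norm(d),"seat",q.mean(0)[:2]-.06*np.array([np.cos(yaw),np.sin(yaw)]))
st=robot.observe();m=g.mean(0);print(shift(st,[m[0],m[1],.168-.011+.003],np.pi/2+np.arctan2(-f[0],f[1])))
E
```

```text
[[ 0.5444 -0.2058  0.191 ]
 [ 0.5659 -0.2072  0.191 ]
 [ 0.5631 -0.2397  0.191 ]
 [ 0.5404 -0.2383  0.191 ]] [ 0.5534 -0.2228  0.191 ]
yaw -0.06282143231929474 -0.10309556968665795 0.022164998041924712 0.03265106496600551
[[ 0.6136 -0.1909  0.095 ]
 [ 0.6131 -0.2047  0.095 ]
 [ 0.6092 -0.2441  0.095 ]
 [ 0.6086 -0.2585  0.095 ]] [ 0.6111 -0.2246  0.095 ]
-0.07430409874379745 0.0677280895940973 seat [ 0.5513 -0.2201]
(array([-0.0056,  0.0055,  0.139 ]), np.float64(0.04209884549785636))
```

The grip is at about (0.552, -0.2195) with yaw about -0.07. The grip width, fork width and height all agree with the given sizes. Descending to grasp.

```bash
python3 -m jog '[[[1,-0.001,0.004,0.03,0.01],[1,-0.001,0.004,0.06,0.01],[1,-0.001,0.004,0.09,0.01],[1,-0.001,0.004,0.12,0.01],[1,-0.001,0.004,0.139,0.01]]]'
python3 -m jog '[[[0,0,0,0,0],[-0.2,0,0,0,0],[-0.4,0,0,0,0],[-0.5,0,0,0,0],[-0.6,0,0,0,0]]]' 35
python3 -m jog '[[[-1,0,0,0,0],[-1,0,0,0,0],[-1,0,0,0,0],[-1,0,0,0,0],[-1,0,0,0,0]]]' 35
```

```text
time: 2.87
tool_pos: [0.5515, -0.2157, 0.1579]
tool_rot: [-3.139, -0.002, 1.503]
contact_force: [-0.7, 0.4, -0.1]
opening: 0.0914
grip_force: 0.0
time: 3.28
tool_pos: [0.5533, -0.2191, 0.1622]
tool_rot: [3.139, 0.001, 1.5]
contact_force: [-0.1, -0.0, 0.5]
opening: 0.0629
grip_force: 0.0
time: 3.7
tool_pos: [0.5524, -0.2192, 0.1604]
tool_rot: [-3.142, -0.0, 1.5]
contact_force: [-0.8, 0.2, 0.4]
opening: 0.0299
grip_force: 0.0
```

```bash
python3 -m jog '[[[-1,0,0,0,0],[-1,0,0,0,0],[-1,0,0,0,0],[-1,0,0,0,0],[-1,0,0,0,0]]]' 35
python3 -m jog '[[[-1,0,0,0,0],[-1,0,0,0,0],[-1,0,0,0,0]]]' 35
python3 - <<'E'
from h import *
st=robot.observe();print(st["tool_pos"],st["tool_rot"])
E
```

```text
time: 4.12
tool_pos: [0.5526, -0.2192, 0.1604]
tool_rot: [3.141, 0.0, 1.5]
contact_force: [1.4, -0.6, 0.0]
opening: 0.0239
grip_force: 35.0
time: 4.37
tool_pos: [0.5526, -0.2192, 0.1604]
tool_rot: [3.141, 0.0, 1.5]
contact_force: [1.5, -0.7, 0.3]
opening: 0.0239
grip_force: 35.0
[ 0.55257316 -0.21919231  0.16042329] [3.14130572e+00 1.55006756e-05 1.49976394e+00]
```

Gripped at 23.9 mm, which matches the 24 mm grip, so TCP minus foot is 0.065 m. Lift, then carry to the +x side of the bow.

```bash
python3 -m jog '[[[-1,0,0,-0.015,0],[-1,0,0,-0.035,0],[-1,0,0,-0.06,0],[-1,0,0,-0.085,0],[-1,0,0,-0.105,0]]]'
python3 -m jog '[[[-1,0.02,-0.001,0,0],[-1,0.05,-0.003,0,0],[-1,0.08,-0.004,0,0],[-1,0.11,-0.006,0,0],[-1,0.14,-0.007,0,0]]]'
python3 -m jog '[[[-1,0.03,-0.001,0,0],[-1,0.06,-0.003,0,0],[-1,0.09,-0.004,0,0],[-1,0.12,-0.006,0,0],[-1,0.14,-0.007,0,0]]]'
python3 -m jog '[[[-1,0.03,-0.001,0,0.02],[-1,0.06,-0.003,0,0.04],[-1,0.09,-0.005,0,0.07],[-1,0.108,-0.006,0,0.1],[-1,0.108,-0.006,0,0.1]]]'
python3 -m jog '[[[-1,0,0,0,0],[-1,0,0,0,0]]]'
python3 - <<'E'
from h import *
a=cv2.resize(robot.read_camera("scene")[185:295,260:400],None,fx=5,fy=5)
st=robot.observe();np.save("w3.npy",np.r_[st["tool_pos"],st["tool_rot"]])
b=robot.read_camera("wrist");b=cv2.convertScaleAbs(b,alpha=1.4,beta=10)
cv2.imwrite("pics/s3.png",cv2.convertScaleAbs(a[...,::-1],alpha=1.6,beta=15));cv2.imwrite("pics/w3.png",b[...,::-1])
print(st["tool_pos"],st["tool_rot"],st["contact_force"])
E
```

```text
time: 4.78
tool_pos: [0.5522, -0.219, 0.2667]
tool_rot: [-3.141, -0.0, 1.5]
contact_force: [0.5, 0.2, -2.7]
opening: 0.0239
grip_force: 35.0
time: 5.2
tool_pos: [0.5546, -0.0776, 0.2648]
tool_rot: [-3.14, -0.0, 1.499]
contact_force: [0.4, -0.4, -2.4]
opening: 0.0243
grip_force: 35.0
time: 5.62
tool_pos: [0.5575, 0.0638, 0.2649]
tool_rot: [-3.14, -0.001, 1.501]
contact_force: [0.3, -0.0, -1.8]
opening: 0.0236
grip_force: 35.0
time: 6.03
tool_pos: [0.5591, 0.1729, 0.2647]
tool_rot: [-3.14, -0.001, 1.402]
contact_force: [-1.1, -0.3, -2.8]
opening: 0.0237
grip_force: 35.0
time: 6.2
tool_pos: [0.5598, 0.1687, 0.2649]
tool_rot: [-3.141, 0.001, 1.4]
contact_force: [-0.1, -0.8, -1.9]
opening: 0.024
grip_force: 35.0
[0.5599082  0.1682891  0.26510259] [-3.14084038e+00  6.99785729e-04  1.39940345e+00] [ 0.03768611  0.0474811  -1.83893512]
```

View pics/w3.png

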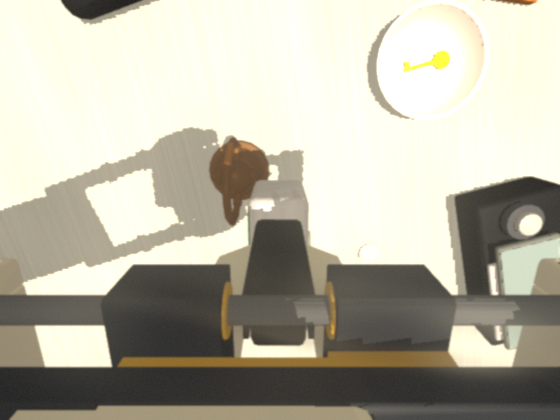

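The scale is held upright, with the bow to its left at columns 224–241, rows 137–222. Checking the bow against the model:

```bash
python3 - <<'E'
from h import *
np.set_printoptions(precision=4,suppress=True)
w=np.load("w3.npy");c=cam("wrist",dict(tool_pos=w[:3],tool_rot=w[3:]))
for ctr in [(.5124,.1777,0),(.51,.1777,0)]:
  for yaw in [-.1,-.17,-.24]:
    d=np.array([-np.sin(yaw),np.cos(yaw),0])
    print(ctr,yaw,pj(c,[np.array(ctr)+d*y+[0,0,z] for y,z in [(-.042,.07),(-.03,.105),(0,.115),(.03,.105),(.042,.07),(0,.01)]]).round(0).tolist())
E
```

```text
(0.5124, 0.1777, 0) -0.1 [[238.0, 218.0], [232.0, 219.0], [227.0, 192.0], [225.0, 158.0], [229.0, 141.0], [240.0, 170.0]]
(0.5124, 0.1777, 0) -0.17 [[235.0, 219.0], [230.0, 219.0], [227.0, 192.0], [227.0, 158.0], [232.0, 141.0], [240.0, 170.0]]
(0.5124, 0.1777, 0) -0.24 [[232.0, 218.0], [228.0, 219.0], [227.0, 192.0], [230.0, 158.0], [235.0, 141.0], [240.0, 170.0]]
(0.51, 0.1777, 0) -0.1 [[236.0, 219.0], [230.0, 219.0], [225.0, 192.0], [223.0, 159.0], [227.0, 141.0], [238.0, 170.0]]
(0.51, 0.1777, 0) -0.17 [[233.0, 219.0], [228.0, 219.0], [225.0, 192.0], [225.0, 158.0], [229.0, 141.0], [238.0, 170.0]]
(0.51, 0.1777, 0) -0.24 [[230.0, 219.0], [226.0, 219.0], [225.0, 192.0], [227.0, 159.0], [232.0, 141.0], [238.0, 170.0]]
```

View pics/s3.png

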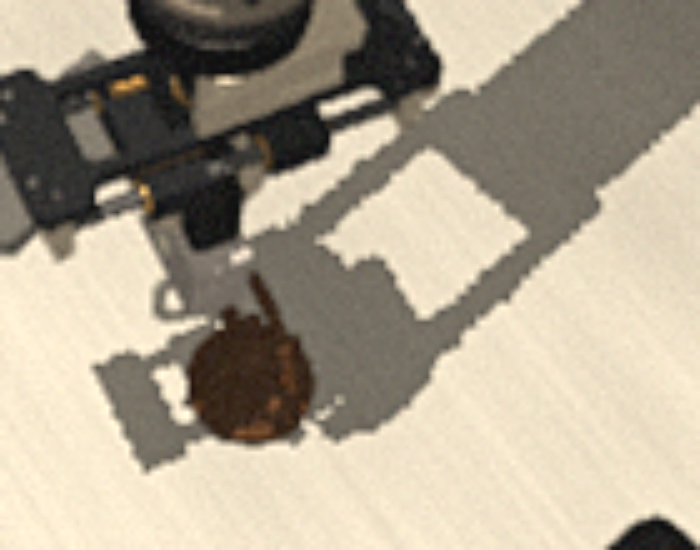

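The bow fits at (0.512, 0.178) with yaw -0.17, and the scene crop shows the hook on its far (+x) side with the mouth towards the bow. Lower, then slide in.

```bash
python3 -m jog '[[[-1,0,0,0.015,0],[-1,0,0,0.03,0],[-1,0,0,0.045,0],[-1,0,0,0.055,0],[-1,0,0,0.055,0]]]'
python3 -m jog '[[[-1,0,-0.006,0,0],[-1,0,-0.013,0,0],[-1,0,-0.02,0,0],[-1,0,-0.026,0,0],[-1,0,-0.026,0,0]]]'
python3 -m jog '[[[-1,0,-0.006,0,0],[-1,0,-0.012,0,0],[-1,0,-0.018,0,0],[-1,0,-0.023,0,0],[-1,0,-0.023,0,0]]]'
python3 -m jog '[[[-1,0,0,-0.006,0],[-1,0,0,-0.012,0],[-1,0,0,-0.018,0],[-1,0,0,-0.022,0],[-1,0,0,-0.022,0]]]'
python3 -m jog '[[[-1,0,0,-0.003,0],[-1,0,0,-0.006,0],[-1,0,0,-0.009,0],[-1,0,0,-0.01,0],[-1,0,0,-0.01,0]]]'
```

```text
time: 6.72
tool_pos: [0.559, 0.1682, 0.2081]
tool_rot: [-3.137, 0.002, 1.399]
contact_force: [-0.5, 0.4, -2.9]
opening: 0.024
grip_force: 35.0
time: 7.13
tool_pos: [0.5332, 0.1742, 0.2112]
tool_rot: [3.141, -0.0, 1.401]
contact_force: [0.6, -1.1, -2.2]
opening: 0.0238
grip_force: 35.0
time: 7.55
tool_pos: [0.5107, 0.1779, 0.2105]
tool_rot: [-3.141, 0.0, 1.4]
contact_force: [1.0, 0.5, -1.6]
opening: 0.0236
grip_force: 35.0
time: 7.97
tool_pos: [0.5124, 0.1777, 0.2337]
tool_rot: [3.14, -0.001, 1.4]
contact_force: [-0.4, 0.4, -1.1]
opening: 0.0237
grip_force: 35.0
time: 8.38
tool_pos: [0.5118, 0.1776, 0.2425]
tool_rot: [-3.142, -0.0, 1.4]
contact_force: [1.1, 0.5, -3.6]
opening: 0.0239
grip_force: 35.0
```

The bar has seated and the spring is taking load. Keep lifting slowly.

```bash
python3 -m jog '[[[-1,0,0,-0.002,0],[-1,0,0,-0.004,0],[-1,0,0,-0.006,0],[-1,0,0,-0.008,0],[-1,0,0,-0.01,0]]]'
python3 -m jog '[[[-1,0,0,-0.002,0],[-1,0,0,-0.004,0],[-1,0,0,-0.006,0],[-1,0,0,-0.008,0],[-1,0,0,-0.01,0]]]'
python3 -m jog '[[[-1,0,0,-0.002,0],[-1,0,0,-0.004,0],[-1,0,0,-0.006,0],[-1,0,0,-0.008,0],[-1,0,0,-0.01,0]]]'
python3 -m jog '[[[-1,0,0,-0.002,0],[-1,0,0,-0.004,0],[-1,0,0,-0.006,0],[-1,0,0,-0.008,0],[-1,0,0,-0.01,0]]]'
python3 -m jog '[[[-1,0,0,0,0],[-1,0,0,0,0],[-1,0,0,0,0],[-1,0,0,0,0],[-1,0,0,0,0]]]'
python3 - <<'E'
from h import *
a=cv2.resize(robot.read_camera("scene")[185:295,260:400],None,fx=5,fy=5)
cv2.imwrite("pics/s4.png",cv2.convertScaleAbs(a[...,::-1],alpha=1.6,beta=15))
E
```

```text
time: 8.8
tool_pos: [0.5115, 0.1776, 0.2523]
tool_rot: [-3.141, 0.0, 1.4]
contact_force: [0.1, -0.2, -5.4]
opening: 0.0238
grip_force: 35.0
time: 9.22
tool_pos: [0.5117, 0.1776, 0.2626]
tool_rot: [-3.142, -0.0, 1.4]
contact_force: [-0.2, -0.1, -6.5]
opening: 0.024
grip_force: 35.0
time: 9.63
tool_pos: [0.5118, 0.1776, 0.2726]
tool_rot: [-3.142, -0.0, 1.4]
contact_force: [-0.2, -0.1, -5.3]
opening: 0.0239
grip_force: 35.0
time: 10.05
tool_pos: [0.5118, 0.1776, 0.2826]
tool_rot: [3.142, -0.0, 1.4]
contact_force: [-0.3, 0.6, -6.4]
opening: 0.0239
grip_force: 35.0
time: 10.47
tool_pos: [0.5117, 0.1776, 0.2823]
tool_rot: [-3.141, 0.0, 1.4]
contact_force: [-0.4, 0.0, -5.7]
opening: 0.0236
grip_force: 35.0
```

View pics/s4.png

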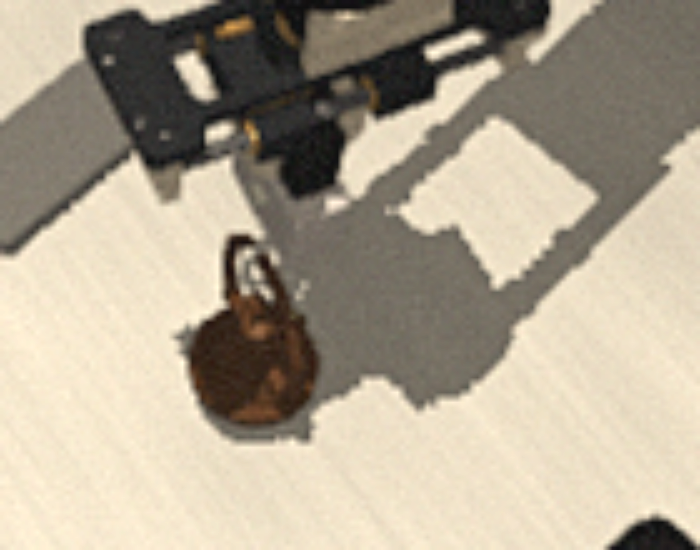

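The figurine hangs from the hook with its shadow offset below it. Weight is about 4 N (0.4 kg), stretch about 16 mm, so it is about 30 mm clear. Hold still for over 2 s.

```bash
for i in 1 2 3 4 5 6; do python3 -m jog '[[[-1,0,0,0,0],[-1,0,0,0,0],[-1,0,0,0,0],[-1,0,0,0,0],[-1,0,0,0,0]]]' | grep -E "time|contact"; done
python3 - <<'E'
from h import *
a=cv2.resize(robot.read_camera("scene")[185:295,260:400],None,fx=5,fy=5)
b=cv2.imread("pics/s4.png");a=cv2.convertScaleAbs(a[...,::-1],alpha=1.6,beta=15)
print("motion between pictures",cv2.absdiff(a,b)[200:450,150:350].mean())
E
python3 -m jog '[[[-1,0,0,0.002,0],[-1,0,0,0.004,0],[-1,0,0,0.006,0],[-1,0,0,0.008,0],[-1,0,0,0.01,0]]]'
python3 -m jog '[[[-1,0,0,0.002,0],[-1,0,0,0.004,0],[-1,0,0,0.006,0],[-1,0,0,0.008,0],[-1,0,0,0.01,0]]]'
python3 -m jog '[[[-1,0,0,0.0015,0],[-1,0,0,0.003,0],[-1,0,0,0.0045,0],[-1,0,0,0.006,0],[-1,0,0,0.0075,0]]]'
python3 -m jog '[[[-1,0,0,0.0015,0],[-1,0,0,0.003,0],[-1,0,0,0.0045,0],[-1,0,0,0.006,0],[-1,0,0,0.0075,0]]]'
python3 -m jog '[[[-1,0,0,0.0015,0],[-1,0,0,0.003,0],[-1,0,0,0.0045,0],[-1,0,0,0.006,0],[-1,0,0,0.0075,0]]]'
```

```text
time: 10.93
contact_force: [-0.1, 0.0, -5.2]
time: 11.35
contact_force: [0.5, 0.0, -6.1]
time: 11.77
contact_force: [-0.5, 0.6, -6.0]
time: 12.18
contact_force: [-0.2, 0.7, -5.4]
time: 12.6
contact_force: [-0.0, -0.3, -6.2]
time: 13.02
contact_force: [0.1, -0.4, -5.6]
motion between pictures 2.8905666666666665
time: 13.48
tool_pos: [0.5117, 0.1776, 0.2721]
tool_rot: [-3.141, 0.0, 1.4]
contact_force: [0.0, 0.4, -5.4]
opening: 0.0238
grip_force: 35.0
time: 13.9
tool_pos: [0.5118, 0.1776, 0.2622]
tool_rot: [3.142, -0.0, 1.4]
contact_force: [-0.6, 0.1, -6.1]
opening: 0.024
grip_force: 35.0
time: 14.32
tool_pos: [0.5118, 0.1776, 0.2548]
tool_rot: [3.141, -0.0, 1.4]
contact_force: [0.0, -0.5, -5.8]
opening: 0.024
grip_force: 35.0
time: 14.73
tool_pos: [0.5119, 0.1777, 0.2474]
tool_rot: [3.141, -0.0, 1.4]
contact_force: [1.4, 0.1, -4.3]
opening: 0.0238
grip_force: 35.0
time: 15.15
tool_pos: [0.512, 0.1777, 0.24]
tool_rot: [3.141, -0.0, 1.4]
contact_force: [1.1, 0.5, -3.6]
opening: 0.0233
grip_force: 35.0
```

It has touched down and is unloading. Lower to mid-mouth, slide out, and look.

```bash
python3 -m jog '[[[-1,0,0,0.005,0],[-1,0,0,0.012,0],[-1,0,0,0.02,0],[-1,0,0,0.0295,0],[-1,0,0,0.0295,0]]]'
python3 -m jog '[[[-1,0,0.004,0,0],[-1,0,0.009,0,0],[-1,0,0.014,0,0],[-1,0,0.019,0,0],[-1,0,0.024,0,0]]]'
python3 -m jog '[[[-1,0,0.006,0,0],[-1,0,0.013,0,0],[-1,0,0.02,0,0],[-1,0,0.027,0,0],[-1,0,0.027,0,0]]]'
python3 -m jog '[[[-1,0,0,0,0],[-1,0,0,0,0],[-1,0,0,0,0],[-1,0,0,0,0]]]'
python3 - <<'E'
from h import *
a=cv2.resize(robot.read_camera("scene")[185:295,260:400],None,fx=5,fy=5)
cv2.imwrite("pics/s5.png",cv2.convertScaleAbs(a[...,::-1],alpha=1.6,beta=15))
E
```

```text
time: 15.57
tool_pos: [0.5105, 0.1774, 0.2079]
tool_rot: [-3.138, 0.002, 1.4]
contact_force: [-0.3, 0.0, -3.2]
opening: 0.0237
grip_force: 35.0
time: 15.98
tool_pos: [0.5363, 0.1734, 0.2107]
tool_rot: [3.141, -0.0, 1.4]
contact_force: [0.1, 0.3, -2.4]
opening: 0.0236
grip_force: 35.0
time: 16.4
tool_pos: [0.5635, 0.1685, 0.2102]
tool_rot: [3.141, -0.0, 1.399]
contact_force: [-0.6, 0.9, -2.1]
opening: 0.024
grip_force: 35.0
time: 16.73
tool_pos: [0.5617, 0.1691, 0.2105]
tool_rot: [-3.142, -0.0, 1.4]
contact_force: [0.0, 0.2, -1.9]
opening: 0.0239
grip_force: 35.0
```

View pics/s5.png

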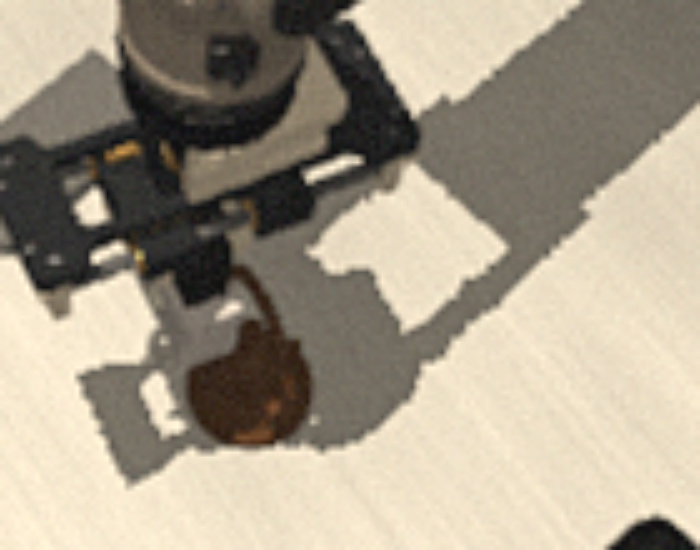

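The figurine stands upright on its spot, with the hook clear on its +x side. Carry the scale back above the stand.

```bash
python3 -m jog '[[[-1,0,0,-0.015,0],[-1,0,0,-0.03,0],[-1,0,0,-0.045,0],[-1,0,0,-0.056,0],[-1,0,0,-0.056,0]]]'
python3 -m jog '[[[-1,-0.02,0.003,0,0],[-1,-0.05,0.0075,0,0],[-1,-0.08,0.012,0,0],[-1,-0.11,0.0165,0,0],[-1,-0.14,0.021,0,0]]]'
python3 -m jog '[[[-1,-0.03,0.0045,0,0],[-1,-0.06,0.009,0,0],[-1,-0.09,0.0135,0,0],[-1,-0.12,0.018,0,0],[-1,-0.14,0.021,0,0]]]'
python3 -m jog '[[[-1,-0.03,0.0045,0,-0.02],[-1,-0.06,0.009,0,-0.05],[-1,-0.09,0.0135,0,-0.08],[-1,-0.104,0.015,0,-0.1],[-1,-0.104,0.015,0,-0.1]]]'
python3 -m jog '[[[-1,0,0,0,0],[-1,0,0,0,0],[-1,0,0,0,0],[-1,0,0,0,0]]]'
python3 - <<'E'
from h import *
st=robot.observe();print(st["tool_pos"],st["tool_rot"],shift(st,[.5526,-.2192,.1604],1.4998))
E
```

```text
time: 17.2
tool_pos: [0.5629, 0.1692, 0.2692]
tool_rot: [3.137, -0.002, 1.4]
contact_force: [0.4, -0.1, -1.5]
opening: 0.0239
grip_force: 35.0
time: 17.62
tool_pos: [0.5583, 0.0263, 0.2656]
tool_rot: [-3.141, 0.0, 1.4]
contact_force: [0.5, 0.0, -2.0]
opening: 0.024
grip_force: 35.0
time: 18.03
tool_pos: [0.5551, -0.1167, 0.2655]
tool_rot: [-3.141, 0.001, 1.398]
contact_force: [0.8, -0.1, -2.0]
opening: 0.0235
grip_force: 35.0
time: 18.45
tool_pos: [0.552, -0.2224, 0.265]
tool_rot: [-3.14, 0.0, 1.497]
contact_force: [-0.0, 0.4, -1.5]
opening: 0.0239
grip_force: 35.0
time: 18.78
tool_pos: [0.553, -0.218, 0.2664]
tool_rot: [3.141, -0.0, 1.501]
contact_force: [1.0, 0.9, -1.6]
opening: 0.0236
grip_force: 35.0
[ 0.55301401 -0.21795191  0.26644192] [ 3.14148256e+00 -3.08231764e-04  1.50111828e+00] (array([-0.00130657, -0.00033779,  0.10604148]), np.float64(0.001318275583383155))
```

```bash
python3 -m jog '[[[-1,-0.001,0,0.02,0],[-1,-0.001,0,0.04,0],[-1,-0.001,0,0.06,0],[-1,-0.001,0,0.08,0],[-1,-0.001,0,0.095,0]]]'
python3 -m jog '[[[-1,0,0,0.002,0],[-1,0,0,0.004,0],[-1,0,0,0.006,0],[-1,0,0,0.008,0],[-1,0,0,0.009,0]]]'
python3 -m jog '[[[-1,0,0,0.001,0],[-1,0,0,0.001,0],[-1,0,0,0.0015,0],[-1,0,0,0.0015,0]]]'
python3 - <<'E'
from h import *
st=robot.observe();print(st["tool_pos"],st["contact_force"])
E
```

```text
time: 19.2
tool_pos: [0.5525, -0.219, 0.1699]
tool_rot: [-3.14, -0.001, 1.501]
contact_force: [0.4, -0.2, -1.3]
opening: 0.0234
grip_force: 35.0
time: 19.62
tool_pos: [0.5532, -0.2202, 0.1632]
tool_rot: [3.14, 0.001, 1.5]
contact_force: [1.0, -0.0, -1.9]
opening: 0.024
grip_force: 35.0
time: 19.95
tool_pos: [0.5528, -0.2202, 0.161]
tool_rot: [3.141, 0.0, 1.5]
contact_force: [0.4, 0.7, -1.5]
opening: 0.0236
grip_force: 35.0
[ 0.55282638 -0.22019429  0.16099094] [ 0.39096742  0.71442218 -1.54155947]
```

Force is still about -1.5 to -2 N, so the scale is not down yet. Go lower in small steps.

```bash
python3 -m jog '[[[-1,0,0,0.0006,0],[-1,0,0,0.0006,0],[-1,0,0,0.0006,0],[-1,0,0,0.0006,0]]]' | grep -E "pos|contact"
python3 -m jog '[[[-1,0,0,0.0005,0],[-1,0,0,0.0005,0],[-1,0,0,0.0005,0],[-1,0,0,0.0005,0]]]' | grep -E "pos|contact"
```

```text
tool_pos: [0.5529, -0.2202, 0.1604]
contact_force: [-0.4, -0.4, -1.0]
tool_pos: [0.5529, -0.2203, 0.1604]
contact_force: [-1.7, -1.3, 6.0]
```

Seated (+6 N). Release and retreat straight up.

```bash
python3 -m jog '[[[-1,0,0,-0.0005,0],[-1,0,0,-0.0005,0],[-1,0,0,-0.0005,0]]]' 5 | grep -E "pos|contact|grip"
python3 -m jog '[[[-0.3,0,0,-0.0005,0],[0,0,0,-0.0005,0],[0.3,0,0,-0.0005,0],[0.6,0,0,-0.0005,0],[1,0,0,-0.0005,0]]]' | grep -E "pos|contact|open"
python3 -m jog '[[[1,0,0,0,0],[1,0,0,0,0],[1,0,0,0,0],[1,0,0,0,0],[1,0,0,0,0]]]' | grep -E "pos|contact|open"
python3 -m jog '[[[1,0,0,-0.01,0],[1,0,0,-0.035,0],[1,0,0,-0.07,0],[1,0,0,-0.105,0],[1,0,0,-0.138,0]]]' | grep -E "pos|contact|open"
python3 -m jog '[[[1,0,0,0,0],[1,0,0,0,0],[1,0,0,0,0],[1,0,0,0,0]]]' | grep -E "pos|contact|open"
python3 - <<'E'
from h import *
b=cv2.convertScaleAbs(robot.read_camera("wrist"),alpha=1.5,beta=15)[122:238,235:350]
s=cv2.convertScaleAbs(robot.read_camera("scene"),alpha=1.5,beta=15)[128:278,195:350]
s=cv2.resize(s,(403,390));b=cv2.resize(b,(387,390))
cv2.imwrite("pics/end.png",np.hstack([b,s])[...,::-1])
E
```

```text
tool_pos: [0.553, -0.2203, 0.1603]
contact_force: [-0.2, -1.0, 1.6]
grip_force: 5.0
tool_pos: [0.5527, -0.22, 0.1606]
contact_force: [-0.4, -0.1, -0.2]
opening: 0.053
tool_pos: [0.5528, -0.2201, 0.1608]
contact_force: [-0.8, -0.0, -1.4]
opening: 0.0859
tool_pos: [0.5526, -0.22, 0.3016]
contact_force: [0.4, -0.6, 1.0]
opening: 0.0918
tool_pos: [0.5522, -0.2199, 0.2975]
contact_force: [0.8, 0.4, -0.1]
opening: 0.092
```

View pics/end.png

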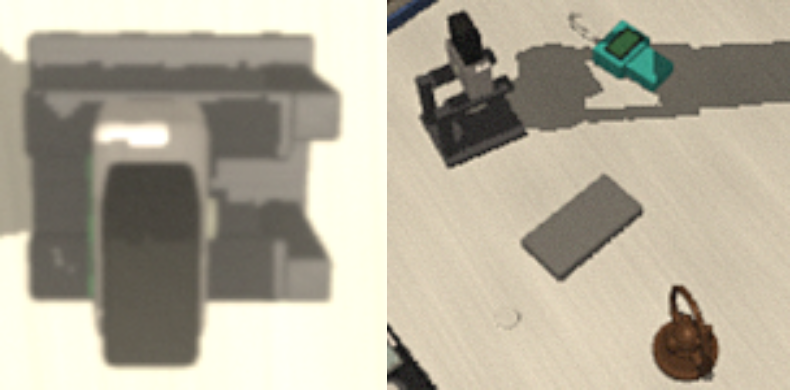

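The scale is upright on the fork as at the start, the figurine is standing on its spot, and the bystanders haven't moved. Handing in.

```bash
python3 -c "
from cell import robot
print(robot.hand_in())"
```

```text
the job is handed in; nothing more can be done
None
```

The figurine (about 0.4 kg) hung still from the hook for over 2 s and stands upright on its spot again, the scale is back upright on its fork, and the job is handed in; no verdict was returned.

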